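Pump up the sanding drum

ROBOT

A 6-joint arm with a two-finger parallel gripper is mounted at the origin on the work surface. World frame = base frame: x ahead of the robot, y to its left, z up, the work surface at z = 0. Lengths are in mm, angles in rad, forces in N, time in s.
With the tool pointing down it reaches from about 350 to 875 mm from the base axis. Payload 4.2 kg.
Tool frame: the origin (TCP) lies midway between the tips of the shut fingers; the grasp point (between the pads) lies 19 mm behind it (arm.grasp_offset is the distance from the TCP to the grasp point, in mm); z points along the fingers, y is the direction in which the jaws open and shut (so a half turn about z gives the same grasp; the last joint's range is limited). The gripper opens to 85 mm and grips with 20 to 120 N. Pads are 22 mm wide; open, the fingers measure 114 mm over their backs; the gripper's body (76 mm by 85 mm) begins 54 mm behind the grasp point. The pads swing forward as they close: fully open they stand 13 mm farther back than shut.
Start: joints at [1.59, 0.385, 0.008, 0, -1.194, -0.259], TCP at [148.411, 607.102, 231.312] pointing down, gripper open.
Joint ranges: [-3.14, 3.14], [-1.21, 2.06], [-1.07, 1.41], [-3.16, 2.05], [-2.99, -0.16], [-3.1, 3.1]. Speed limits (rad/s): [2.79, 2.79, 3.14, 3.14, 3.14, 3.14].

INTERFACE

Orientations are given as a unit quaternion [x, y, z, w].
In Python, from bench import arm gives the robot as it stands.
- The arm moves only by the tool move_arm, never from a script. Its argument "moves" is a list of rows, each an object with "gripper": the gripper's target within -1 to 1 (fully open at 1, half-way at 0, shut at -1); "xyz": the shift along the tool's x, y, z in cm, a list of three; "angular": the turn, a rotation vector about the tool's x, y, z in rad, a list of three. In form: [{"gripper": gripper, "xyz": [dx, dy, dz], "angular": [wx, wy, wz]}, ...]. A call has 1 to 10 rows; each row is the pose to reach, as a shift and turn from the pose commanded when the call began, along the tool's axes at that moment; what a row does not reach only later rows make up. A row lasts 1/8 s, in which the tool goes at most 62.5 mm and 10.7 degrees, less where a joint would pass 70% of its speed; a pose out of reach is approached as far as the arm can. A call with a gripper value outside its range is refused whole. The fingers move at their own pace and stop on an object; the grip force is fixed at half the most. Time passes only in rows, so rows that repeat a pose let the fingers close. It gives the time, the measured TCP pose, the force and the opening at its end, in the units of the state.
- arm.read_state(): the state, without advancing time (a new reading comes with each control period).
- arm.get_image(name): name is "side" or "top" or "wrist"; returns (picture, depth): 384x512x3 uint8, blue, green, red; 384x512 float32, mm along the optical axis (not along the pixel's ray), 0 where there is no reading.
- arm.get_calibration(name): a dict with "camera_matrix" (3x3 intrinsics, pixels), "R" (3x3) and "t" (3): a world point X has camera coordinates R X + t. Camera axes: x right, y down, z forward; pixel columns grow to the right and rows downward; lengths in mm; the calibration is good to about 2 mm. A picture is of the moment at which its call begins: read the wrist's pose just before it. get_calibration takes no time and is no camera call; for the wrist camera it gives the pose at the moment of the call.
- arm.job_done(): hands the job in, once; it reports no verdict.
The state is a dict: "clock": time; "joints": joint angles; "joint_vel": joint speeds; "joint_efforts": joint torques, N m; "position": TCP position; "ee_rot": TCP orientation; "contact_force": force on the tool from outside, world axes, zero at the start; "wrist_torque": the same for the moment, N m; "gripper_width": finger opening in mm.
Only numpy, scipy, OpenCV 4.12 (cv2) and the standard library are available. Lean on these libraries where they do the work, as an engineer would, in place of code of your own. Each camera call takes 0.05 s, during which the arm holds its last target. There are 200 camera calls.

TASK

Pump up the air-filled sanding drum: with the fingertips push the black palm knob of the hand pump all the way down and let it spring all the way back up, again and again, until the indicator pin stands fully out of its block and the dark ring at its foot has come clear. Finish with the pump knob back up; do not touch the pin, do not pick anything up, and leave the things around the stand where they are.

Things in the scene. Friction and masses are not known exactly. Their poses are not given: they have to be found in the camera images.
- stand: fixed inflation stand: dark base plate 120 x 390 x 10 mm, long along y. Origin: centre of its underside, at bench level; z up. Along its centre line: pump at y = +115 mm (barrel up to 60 mm wide, top at 76 mm); grey indicator block at y = 0 (46 x 42 mm, top at 80 mm; brass collar 22 mm wide to 86 mm); upright sanding drum at y = -125 mm (91 mm wide, top at 110 mm).
- plunger_top (a point): centre of the top face of the black mushroom-shaped palm knob of the pump (42 mm in diameter, 14 mm thick; flat top 34 mm in diameter), 125 mm above the bench when up, 95 mm when fully down. It moves with the knob.
- plunger (a joint): travel of the pump knob straight down, in m: 0 fully up, 0.030 fully down at a hard stop. Its return spring resists with about 5 N at the top and 11 N at the bottom and lifts it back up in about 0.2 s once let go.
- pin_top (a point): centre of the top of the indicator pin: upright steel pin 8 mm in diameter on the axis of the brass collar, 2 mm above the collar at the lowest, 38 mm above it when fully out. A dark rubber ring 11 mm wide and 4 mm high sits round the pin, 33 to 37 mm below its top.
- pin (a joint): rise of the pin in m: 0 to 0.011 at the start, about 0.036 fully out. It rises as the knob goes down and stays there as the knob comes up: 6.5 mm per full stroke (down to the stop, then right back to the top; the first may give up to 15 mm), little or nothing for shallow strokes. Three to five full strokes bring it fully out; more then do no harm.
- mug: white mug, 80 mm in diameter, 90 mm high, loose bystander; origin at the centre of its underside.
- tape: roll of yellow tape lying flat, 100 mm in diameter, 48 mm high, loose bystander; origin at the centre of its underside.
- form: shaped wooden form standing upright, 68 mm in diameter, 94 mm high, loose bystander; origin at the centre of its underside.
- block: cork sanding block, 105 x 62 x 34 mm, loose bystander; origin at the centre of its underside.

How it is judged:
By the outcome, as a careful person would: the job done as asked, in the order asked, and still so for the second after the job is handed in, with the robot touching nothing.
It also fails if it takes over 48 s, if anything falls off the work surface, if the arm or the gripper's body presses on something with over 40 N, if the wrist force passes 120 N, or if a joint passes its speed limit or range.

## Working session

There is one attempt and no reset: what is moved stays moved. The work goes in short steps, Python scripts to look and compute and a tool call to move; the robot and the scene stay as the last step left them, time stands still between calls to the robot, and variables do not carry over. Pictures are saved under pics/ and viewed, about 8 in all and at most 12, crops included, and the job is handed in when it is done.

Besides the shell and the picture viewer there is one more tool, called after "Call:" as name(argument=value, ...), one argument or row to a line, values as JSON. move_arm: Moves the arm, as the interface text tells. Its arguments: {"type":"object","properties":{"moves":{"type":"array","items":{"type":"object","properties":{"gripper":{"type":"number"},"xyz":{"type":"array","items":{"type":"number"}},"angular":{"type":"array","items":{"type":"number"}}}}}},"required":["moves"]}

```bash
mkdir -p pics; python3 - <<'E'
from bench import arm
import cv2,numpy as np
s=arm.read_state();print(s['clock'],s['position'],s['ee_rot'],s['gripper_width'],s['contact_force'])
for n in('top','side'):
    c=arm.get_calibration(n);p,d=arm.get_image(n)
    cv2.imwrite(f'pics/{n}0.png',p);np.savez(f'{n}0.npz',p=p,d=d,K=c['camera_matrix'],R=c['R'],t=c['t'])
    print(n,c)
E
```

```text
0.0 [148.28210271 606.56499303 230.22163831] [ 9.92807528e-01 -1.19716439e-01 -9.27995209e-05  1.08512048e-03] 85.12426187866228 [0.69542134 0.02596575 0.1099731 ]
top {'camera_matrix': array([[435.74521372,   0.        , 257.44708654],
       [  0.        , 435.74521372, 188.55922556],
       [  0.        ,   0.        ,   1.        ]]), 'R': array([[-0.02733375, -0.99902392, -0.0346998 ],
       [-0.99239248,  0.03128814, -0.11907233],
       [ 0.12004179,  0.03118113, -0.99227905]]), 't': array([ 24.53433602, 585.49954586, 835.45831467])}
side {'camera_matrix': array([[462.00905745,   0.        , 265.05822245],
       [  0.        , 462.00905745, 195.97068425],
       [  0.        ,   0.        ,   1.        ]]), 'R': array([[-8.71914020e-01, -4.89659004e-01,  4.33736560e-05],
       [-3.12064910e-01,  5.55611847e-01, -7.70656192e-01],
       [ 3.77334645e-01, -6.71959474e-01, -6.37251152e-01]]), 't': array([493.09674831, 282.9721427 , 710.98862015])}
```

View pics/top0.png

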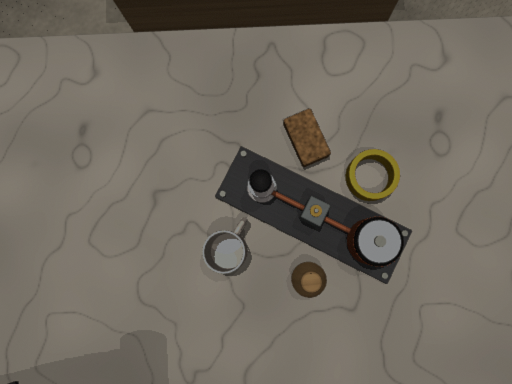

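View pics/side0.png

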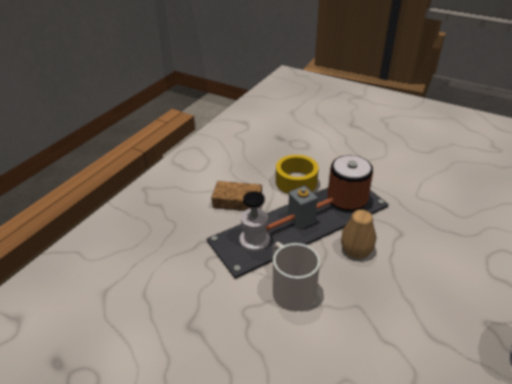

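The top view shows the knob at about (261,181), the block and pin at (316,211), and the drum at (378,242). The mug is at (226,251), about 75 px from the knob. In the side view the knob is at (254,200).

```bash
cat > h.py <<'E'
import numpy as np,cv2
def onplane(K,R,t,u,v,z):
    r=R.T@np.linalg.solve(K,[u,v,1.]);c=-R.T@t
    return c+r*(z-c[2])/r[2]
def dark(p,box,th=28):
    x0,y0,x1,y1=box;m=(p[y0:y1,x0:x1].max(2)<th).astype(np.uint8)
    n,l,s,c=cv2.connectedComponentsWithStats(m);i=1+np.argmax(s[1:,4])
    return s[i]+[x0,y0,0,0,0],c[i]+[x0,y0]
E
python3 - <<'E'
from h import *
for n,box,pin in(('top',(245,162,280,200),(316,211)),('side',(240,185,270,215),(303,193))):
    f=np.load(n+'0.npz');p,d,K,R,t=[f[k] for k in'pdKRt']
    for th in(22,30,38):
        s,c=dark(p,box,th);print(n,th,s,c.round(1),onplane(K,R,t,*c,120).round(1))
    u,v=c.round().astype(int);print('depth knob pts z')
    P=R.T@(d[v,u]*np.linalg.solve(K,[u,v,1.])-t);print(P.round(1))
    print('pin',onplane(K,R,t,*pin,92).round(1))
f=np.load('top0.npz');p,d,K,R,t=[f[k] for k in'pdKRt']
for nm,q in dict(bolts=[(243,153),(222,194),(407,233),(385,276)]).items():
    Q=np.array([onplane(K,R,t,*a,11) for a in q]);print(Q.round(0),Q.mean(0).round(1))
    ax=(Q[0]+Q[1]-Q[2]-Q[3])[:2];ax/=np.hypot(*ax);print('pump',Q.mean(0)[:2]+115*ax,'yaw',np.arctan2(ax[1],ax[0]))
cv2.imwrite('pics/c.png',np.hstack([cv2.resize(p[140:290,205:415],None,fx=2.4,fy=2.4,interpolation=2)]))
f=np.load('side0.npz');cv2.imwrite('pics/c.png',np.hstack([cv2.resize(cv2.convertScaleAbs(x,alpha=1.8),(400,400),interpolation=2) for x in(p[150:240,240:330],f['p'][170:260,235:325])]))
E
```

```text
top 22 [250 170  21  22 230] [259.6 179.1] [5.928e+02 2.000e-01 1.200e+02]
top 30 [250 169  22  23 392] [260.2 180.1] [591.   -0.8 120. ]
top 38 [249 169  23  23 406] [260.2 180. ] [591.1  -0.7 120. ]
depth knob pts z
[ 5.905e+02 -5.000e-01  1.250e+02]
pin [ 534.  -101.5   92. ]
side 22 [244 193  18  14 103] [253.7 199.9] [589.    1.1 120. ]
side 30 [244 193  19  14 220] [253.1 199.5] [590.6   0.8 120. ]
side 38 [243 193  20  15 237] [253.  199.7] [590.4   1.2 120. ]
depth knob pts z
[586.2   8.4 126.3]
pin [531.8 -93.6  92. ]
[[ 664.   36.   11.]
 [ 580.   81.   11.]
 [ 490. -290.   11.]
 [ 406. -241.   11.]] [ 535.  -103.2   11. ]
pump [589.47592135  -1.93955202] yaw 1.0770790220158273
```

View pics/c.png

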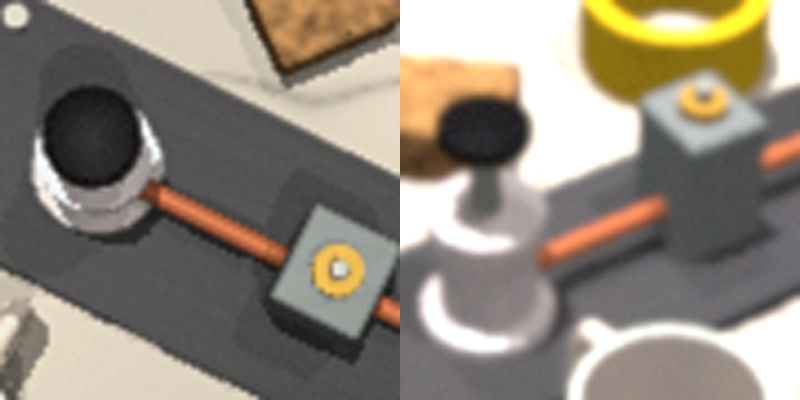

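Two views, the depth reading and the plate bolts agree on the knob: about (590.5, 0), top at 125. I'll shut the fingers and travel at height.

In tool axes the shift is about +57.4, +48.4, +5 cm.

Call:
move_arm(
  moves=[
    {"gripper":-1,"xyz":[5.7,4.8,0],"angular":[0,0,0]},
    {"gripper":-1,"xyz":[10,8.4,0],"angular":[0,0,0]},
    {"gripper":-1,"xyz":[14.5,12.2,0],"angular":[0,0,0]},
    {"gripper":-1,"xyz":[19,16,0],"angular":[0,0,0]},
    {"gripper":-1,"xyz":[23.5,19.8,0],"angular":[0,0,0]},
    {"gripper":-1,"xyz":[28,23.6,0],"angular":[0,0,0]},
    {"gripper":-1,"xyz":[32.5,27.4,0],"angular":[0,0,0]},
    {"gripper":-1,"xyz":[37,31.2,0],"angular":[0,0,0]},
    {"gripper":-1,"xyz":[41.5,35,0],"angular":[0,0,0]},
    {"gripper":-1,"xyz":[46,38.8,0],"angular":[0,0,0]},
  ],
)

```text
clock: 1.35
position: [503.8, 119.2, 231.1]
ee_rot: [0.993, -0.12, -0.0, -0.0]
contact_force: [1.3, 0.8, -0.2]
gripper_width: -0.1
```

Call:
move_arm(
  moves=[
    {"gripper":-1,"xyz":[4,3.4,0],"angular":[0,0,0]},
    {"gripper":-1,"xyz":[8,6.7,2],"angular":[0,0,0]},
    {"gripper":-1,"xyz":[11.4,9.6,5],"angular":[0,0,0]},
    {"gripper":-1,"xyz":[11.4,9.6,5],"angular":[0,0,0]},
    {"gripper":-1,"xyz":[11.4,9.6,5],"angular":[0,0,0]},
  ],
)

```text
clock: 1.98
position: [590.9, 0.6, 181.1]
ee_rot: [0.993, -0.12, -0.0, 0.0]
contact_force: [-0.4, -0.7, 0.5]
gripper_width: -0.2
```

```bash
cat > st.py <<'E'
from bench import arm
from h import *
from scipy.spatial.transform import Rotation as Ro
import sys
s=arm.read_state();p=np.array(s['position']);print(s['clock'],p.round(1),s['gripper_width'],np.round(s['contact_force'],1),np.round(s['ee_rot'],4))
T=np.array([590.5,0,float(sys.argv[1])]);print('shift cm',Ro.from_quat(s['ee_rot']).inv().apply(T-p)/10)
E
python3 st.py 130
```

```text
1.975 [590.9   0.6 181.1] -0.2322386465211664 [-0.4 -0.7  0.5] [ 9.928e-01 -1.197e-01 -3.000e-04  2.000e-04]
shift cm [-0.02607617  0.06172634  5.11434372]
```

Now the first stroke, taken gradually to calibrate the bottom.

Call:
move_arm(
  moves=[
    {"gripper":-1,"xyz":[0,0,4],"angular":[0,0,0]},
    {"gripper":-1,"xyz":[0,0,5.3],"angular":[0,0,0]},
    {"gripper":-1,"xyz":[0,0,6.5],"angular":[0,0,0]},
    {"gripper":-1,"xyz":[0,0,7.5],"angular":[0,0,0]},
    {"gripper":-1,"xyz":[0,0,8.3],"angular":[0,0,0]},
    {"gripper":-1,"xyz":[0,0,8.3],"angular":[0,0,0]},
  ],
)

```text
clock: 2.72
position: [590.9, 1.4, 100.2]
ee_rot: [0.993, -0.119, 0.0, -0.0]
contact_force: [-4.2, 1.9, 7.9]
gripper_width: 0.1
```

Call:
move_arm(
  moves=[
    {"gripper":-1,"xyz":[0,0,0.3],"angular":[0,0,0]},
    {"gripper":-1,"xyz":[0,0,0.3],"angular":[0,0,0]},
    {"gripper":-1,"xyz":[0,0,0.3],"angular":[0,0,0]},
  ],
)

```text
clock: 3.1
position: [590.9, 1.5, 97.9]
ee_rot: [0.993, -0.119, 0.0, -0.0]
contact_force: [-5.6, 2.0, 8.8]
gripper_width: 0.3
```

Call:
move_arm(
  moves=[
    {"gripper":-1,"xyz":[0,0,0.3],"angular":[0,0,0]},
    {"gripper":-1,"xyz":[0,0,0.6],"angular":[0,0,0]},
    {"gripper":-1,"xyz":[0,0,0.6],"angular":[0,0,0]},
    {"gripper":-1,"xyz":[0,0,0.6],"angular":[0,0,0]},
  ],
)

```text
clock: 3.6
position: [591.0, 1.5, 95.0]
ee_rot: [0.993, -0.118, 0.001, 0.0]
contact_force: [-10.4, 3.4, 22.2]
gripper_width: 0.1
```

```bash
python3 - <<'E'
from bench import arm
import cv2,numpy as np
ims=[]
for n,b in(('top',(150,240,240,330)),('side',(160,250,235,325))):
    p,d=arm.get_image(n);ims.append(cv2.resize(cv2.convertScaleAbs(p[b[0]:b[1],b[2]:b[3]],alpha=1.8),(400,400),interpolation=2))
cv2.imwrite('pics/d.png',np.hstack(ims))
E
python3 st.py 95
```

```text
3.7 [591.    1.5  95. ] -0.008385600556141914 [-10.8   3.3  22. ] [ 9.930e-01 -1.183e-01  1.000e-03  1.000e-04]
shift cm [-0.01375391  0.15383049  0.00130004]
```

View pics/d.png

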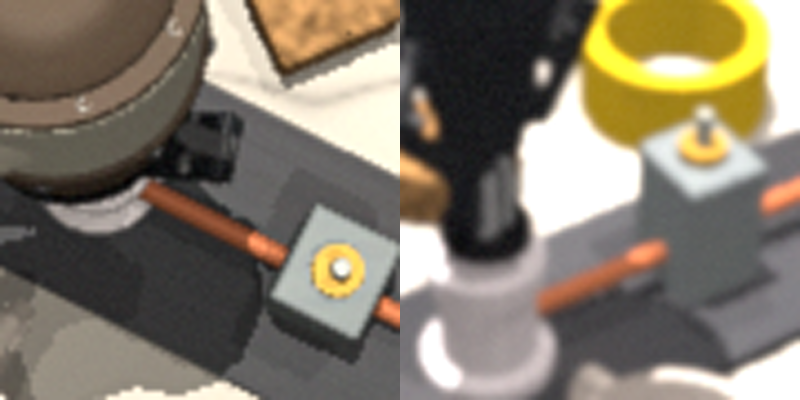

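At the stop: TCP z is 95.0, the force jumped to 22 N, and the pin at (703,120) in the side crop has risen. Next come full release-and-press cycles.

Call:
move_arm(
  moves=[
    {"gripper":-1,"xyz":[0,0,-2.2],"angular":[0,0,0]},
    {"gripper":-1,"xyz":[0,0,-4.4],"angular":[0,0,0]},
    {"gripper":-1,"xyz":[0,0,-4.4],"angular":[0,0,0]},
    {"gripper":-1,"xyz":[0,0,-4.4],"angular":[0,0,0]},
    {"gripper":-1,"xyz":[0,0,-3],"angular":[0,0,0]},
    {"gripper":-1,"xyz":[0,0,-2],"angular":[0,0,0]},
    {"gripper":-1,"xyz":[0,0,-1],"angular":[0,0,0]},
    {"gripper":-1,"xyz":[0,0,0],"angular":[0,0,0]},
    {"gripper":-1,"xyz":[0,0,0],"angular":[0,0,0]},
    {"gripper":-1,"xyz":[0,0,0],"angular":[0,0,0]},
  ],
)

```text
clock: 4.95
position: [592.2, 0.8, 94.9]
ee_rot: [0.993, -0.118, 0.002, 0.0]
contact_force: [-10.3, 3.5, 32.3]
gripper_width: 0.0
```

Call:
move_arm(
  moves=[
    {"gripper":-1,"xyz":[0,0,-2.2],"angular":[0,0,0]},
    {"gripper":-1,"xyz":[0,0,-4.4],"angular":[0,0,0]},
    {"gripper":-1,"xyz":[0,0,-4.4],"angular":[0,0,0]},
    {"gripper":-1,"xyz":[0,0,-4.4],"angular":[0,0,0]},
    {"gripper":-1,"xyz":[0,0,-3],"angular":[0,0,0]},
    {"gripper":-1,"xyz":[0,0,-2],"angular":[0,0,0]},
    {"gripper":-1,"xyz":[0,0,-1],"angular":[0,0,0]},
    {"gripper":-1,"xyz":[0,0,0],"angular":[0,0,0]},
    {"gripper":-1,"xyz":[0,0,0],"angular":[0,0,0]},
    {"gripper":-1,"xyz":[0,0,0],"angular":[0,0,0]},
  ],
)

```text
clock: 6.2
position: [591.7, 0.5, 94.9]
ee_rot: [0.993, -0.118, 0.001, 0.001]
contact_force: [-12.0, 2.5, 32.5]
gripper_width: 0.1
```

Call:
move_arm(
  moves=[
    {"gripper":-1,"xyz":[0,0,-2.2],"angular":[0,0,0]},
    {"gripper":-1,"xyz":[0,0,-4.4],"angular":[0,0,0]},
    {"gripper":-1,"xyz":[0,0,-4.4],"angular":[0,0,0]},
    {"gripper":-1,"xyz":[0,0,-4.4],"angular":[0,0,0]},
    {"gripper":-1,"xyz":[0,0,-3],"angular":[0,0,0]},
    {"gripper":-1,"xyz":[0,0,-2],"angular":[0,0,0]},
    {"gripper":-1,"xyz":[0,0,-1],"angular":[0,0,0]},
    {"gripper":-1,"xyz":[0,0,0],"angular":[0,0,0]},
    {"gripper":-1,"xyz":[0,0,0],"angular":[0,0,0]},
    {"gripper":-1,"xyz":[0,0,0],"angular":[0,0,0]},
  ],
)

```text
clock: 7.45
position: [591.7, 0.6, 94.9]
ee_rot: [0.993, -0.118, 0.001, 0.001]
contact_force: [-11.5, 2.6, 33.2]
gripper_width: -0.2
```

```bash
python3 - <<'E'
from bench import arm
import cv2,numpy as np
p,d=arm.get_image('side');cv2.imwrite('pics/e.png',cv2.resize(cv2.convertScaleAbs(p[160:250,235:325],alpha=1.8),(540,540),interpolation=2))
E
python3 st.py 95
```

```text
7.5 [591.7   0.6  94.9] 0.05848474389065283 [-11.    1.6  32.9] [ 9.930e-01 -1.183e-01  1.400e-03  6.000e-04]
shift cm [-0.09950313  0.0840271  -0.00903369]
```

View pics/e.png

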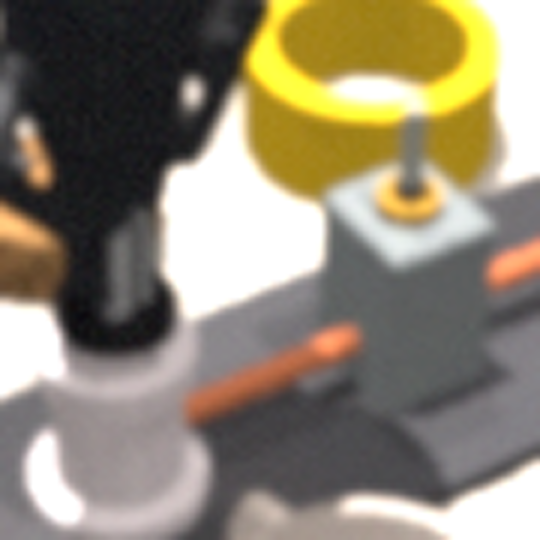

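The pin (412,110 to 190 in the crop) is tall, and the dark ring seems to show at its foot. I'll add two more full strokes with a longer dwell at the top, then retreat upward.

Call:
move_arm(
  moves=[
    {"gripper":-1,"xyz":[0,0,-3],"angular":[0,0,0]},
    {"gripper":-1,"xyz":[0,0,-5],"angular":[0,0,0]},
    {"gripper":-1,"xyz":[0,0,-5],"angular":[0,0,0]},
    {"gripper":-1,"xyz":[0,0,-5],"angular":[0,0,0]},
    {"gripper":-1,"xyz":[0,0,-5],"angular":[0,0,0]},
    {"gripper":-1,"xyz":[0,0,-3.2],"angular":[0,0,0]},
    {"gripper":-1,"xyz":[0,0,-2],"angular":[0,0,0]},
    {"gripper":-1,"xyz":[0,0,-0.8],"angular":[0,0,0]},
    {"gripper":-1,"xyz":[0,0,0],"angular":[0,0,0]},
    {"gripper":-1,"xyz":[0,0,0],"angular":[0,0,0]},
  ],
)

```text
clock: 8.75
position: [592.1, 0.7, 95.0]
ee_rot: [0.993, -0.118, 0.002, 0.001]
contact_force: [-8.9, 2.2, 28.8]
gripper_width: 0.2
```

Call:
move_arm(
  moves=[
    {"gripper":-1,"xyz":[0,0,-3],"angular":[0,0,0]},
    {"gripper":-1,"xyz":[0,0,-5],"angular":[0,0,0]},
    {"gripper":-1,"xyz":[0,0,-5],"angular":[0,0,0]},
    {"gripper":-1,"xyz":[0,0,-5],"angular":[0,0,0]},
    {"gripper":-1,"xyz":[0,0,-5],"angular":[0,0,0]},
    {"gripper":-1,"xyz":[0,0,-3.2],"angular":[0,0,0]},
    {"gripper":-1,"xyz":[0,0,-2],"angular":[0,0,0]},
    {"gripper":-1,"xyz":[0,0,-0.8],"angular":[0,0,0]},
    {"gripper":-1,"xyz":[0,0,0],"angular":[0,0,0]},
    {"gripper":-1,"xyz":[0,0,0],"angular":[0,0,0]},
  ],
)

```text
clock: 10.0
position: [592.1, 0.7, 95.0]
ee_rot: [0.993, -0.118, 0.002, 0.001]
contact_force: [-9.9, 2.2, 29.4]
gripper_width: -0.2
```

Call:
move_arm(
  moves=[
    {"gripper":-1,"xyz":[0,0,-4],"angular":[0,0,0]},
    {"gripper":-1,"xyz":[0,0,-9],"angular":[0,0,0]},
    {"gripper":-1,"xyz":[0,0,-14],"angular":[0,0,0]},
    {"gripper":-1,"xyz":[0,0,-18],"angular":[0,0,0]},
    {"gripper":-1,"xyz":[0,0,-18],"angular":[0,0,0]},
    {"gripper":-1,"xyz":[0,0,-18],"angular":[0,0,0]},
  ],
)

```text
clock: 10.75
position: [590.2, 0.7, 267.7]
ee_rot: [0.993, -0.12, -0.002, 0.0]
contact_force: [1.0, -0.4, 0.0]
gripper_width: -0.7
```

```bash
python3 - <<'E'
from bench import arm
from h import *
ims=[]
for n,b in(('top',(140,250,200,310)),('side',(160,250,235,325))):
    p,d=arm.get_image(n);f=np.load(n+'0.npz');c=p[b[0]:b[1],b[2]:b[3]]
    ims.append(cv2.resize(cv2.convertScaleAbs(c if n=='side' else p[130:290,220:380],alpha=1.8),(400,400),interpolation=2))
    np.savez(n+'1.npz',p=p,d=d)
    if n=='side':
        s,c=dark(p,(240,185,270,215),30);print('knob side',s,c)
        # pin: axis foot (collar top z86) to visible top
        P=np.array([535,-102.])
        for z in(86,88,124):
            q=f['R']@[*P,z]+f['t'];q=f['K']@q;print('expect z',z,(q[:2]/q[2]).round(1))
        print('pin column',p[170:205,300:308].max(2))
cv2.imwrite('pics/f.png',np.hstack(ims))
E
python3 st.py 95
```

```text
knob side [244 193  19  14 208] [253.35096154 199.48076923]
expect z 86 [303.2 192.5]
expect z 88 [303.3 191.7]
expect z 124 [304.3 177.4]
pin column [[ 81  83  82  84  84  84  85  85]
 [ 85  84  85  84  84  85  84  86]
 [ 99  94  91  87  86  85  87  91]
 [128 119 110 103  99  98 100 113]
 [158 148 140 133 130 129 135 152]
 [180 172 164 159 160 163 173 185]
 [194 189 177 168 169 178 190 199]
 [201 190 171 159 156 167 180 186]
 [191 174 149 130 127 135 146 151]
 [158 141 114  94  92  95 104 109]
 [114 101  84  71  68  73  81  86]
 [ 87  80  71  62  63  69  76  82]
 [ 80  75  67  61  63  70  77  82]
 [ 80  74  67  62  63  69  77  83]
 [ 80  75  68  63  64  69  78  82]
 [ 81  76  67  62  62  70  78  83]
 [ 85  79  68  61  66  74  83  86]
 [ 97  89  72  64  68  84  92  92]
 [113  98  76  65  71  90 104 104]
 [122  98  74  63  68  90 112 118]
 [122  89  64  57  63  85 115 131]
 [118  80  53  50  53  77 109 134]
 [124  91  67  58  66  85 112 132]
 [135 119 102  96 102 115 128 133]
 [134 133 127 122 126 132 131 124]
 [112 120 122 119 119 119 113 104]
 [ 91  96  98  95  93  92  92  94]
 [ 97  94  90  86  84  87  92 100]
 [111 108 104  99  98 100 105 111]
 [116 117 117 115 112 111 113 114]
 [105 109 115 115 113 113 113 112]
 [ 85  92  98  99  99 101 102  98]
 [ 70  75  79  79  77  80  81  77]
 [ 60  64  65  63  61  61  60  56]
 [ 52  56  55  54  52  51  50  49]]
10.85 [5.902e+02 5.000e-01 2.672e+02] 0.03841185148859581 [-0.4  0.6 -0.9] [ 9.928e-01 -1.197e-01 -2.000e-03  6.000e-04]
shift cm [1.10433997e-01 1.52873504e-02 1.72161235e+01]
```

View pics/f.png

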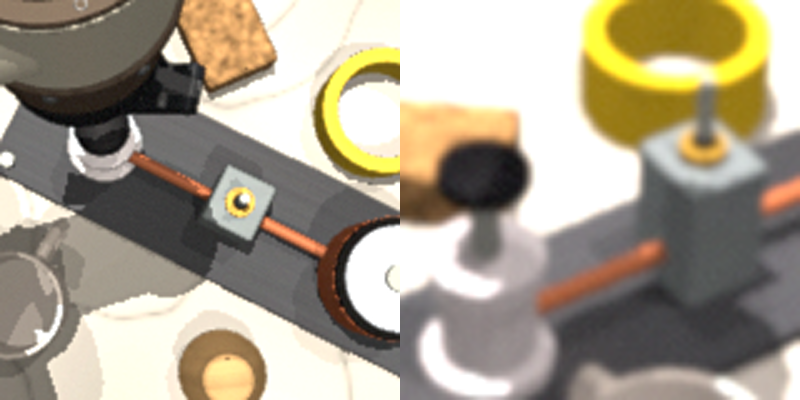

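The knob is back up (same pixel as at the start) and the bystanders look unmoved. The pin top is at side row ≈178.5, the same as after stroke 4, so it's probably at its limit. A closer wrist view should confirm the ring.

```bash
python3 - <<'E'
from bench import arm
from h import *
c=arm.get_calibration('wrist');p,d=arm.get_image('wrist');K,R,t=c['camera_matrix'],np.array(c['R']),np.array(c['t'])
print('cam',(-R.T@t).round(0),'axis',R[2].round(2))
for X in([535,-102,86],[535,-102,124],[590.5,0,125]):
    q=K@(R@X+t);print(X,(q[:2]/q[2]).round(0),q[2].round(0))
cv2.imwrite('pics/w.png',p)
E
```

```text
cam [657. -15. 409.] axis [-0.27  0.06 -0.96]
[535, -102, 86] [364. 199.] 337.0
[535, -102, 124] [377. 210.] 301.0
[590.5, 0, 125] [259. 180.] 291.0
```

View pics/w.png

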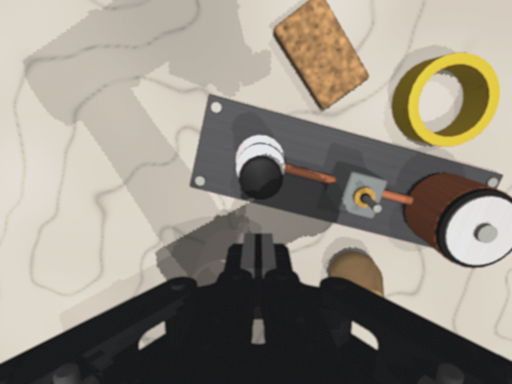

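The wrist view shows the pin top at about (377,209), against (377,210) predicted for z = 124. I'll check the depth and the bystanders numerically.

```bash
python3 - <<'E'
from bench import arm
from h import *
c=arm.get_calibration('wrist');p,d=arm.get_image('wrist');K,R,t=c['camera_matrix'],np.array(c['R']),np.array(c['t'])
def z(u,v): return (R.T@(d[v,u]*np.linalg.solve(K,[u,v,1.])-t)).round(1)
best=sorted([(z(u,v)[2],u,v) for u in range(368,388) for v in range(200,220) if d[v,u]>0])[-12:];print(best[-1],np.median([b[0] for b in best]),z(*best[-4][1:]),'knob',z(259,178))
cv2.imwrite('pics/g.png',cv2.resize(p[180:225,340:395],(660,540),interpolation=cv2.INTER_CUBIC))
for n,bs in dict(top=dict(form=(290,260,328,300),tape=(345,148,402,205),mug=(200,225,235,275)),side=dict(form=(338,208,380,260),mug=(270,245,322,308),tape=(272,155,320,192),block=(210,180,240,210))).items():
    a=np.load(n+'0.npz')['p'];b=np.load(n+'1.npz')['p']
    for k,(x0,y0,x1,y1) in bs.items():
        g=[cv2.Canny(i[y0:y1,x0:x1],60,150).astype(float) for i in(a,b)]
        sh,r=cv2.phaseCorrelate(*[cv2.GaussianBlur(i,(5,5),0) for i in g]);print(n,k,np.round(sh,2),round(r,2))
E
```

```text
(np.float64(123.8), 380, 209) 123.2 [ 539.9 -103.7  123.3] knob [592.5  -0.6 125.6]
top form [0.03 0.01] 1.0
top tape [0.09 0.09] 0.86
top mug [-0.17  0.12] 0.35
side form [ 0.41 -0.07] 1.0
side mug [-1.9  -0.42] 0.16
side tape [0.17 0.04] 1.02
side block [-0.09  0.04] 1.0
```

View pics/g.png

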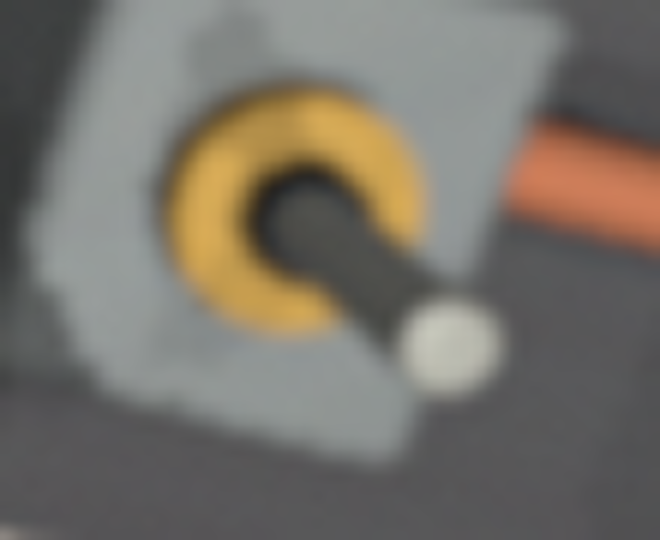

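The close-up shows the dark ring clear at the pin's foot, around (300,220). The pin top is at about 123.5 mm and the knob at 125. The mug's weak correlation comes from the arm's shadow over it; the arm stayed well away from it. Handing in.

```bash
python3 -c "
from bench import arm
arm.job_done();print(arm.read_state()['clock'])"
```

```text
the job is handed in; nothing more can be done
the job is handed in; nothing more can be done
```

The drum is pumped up: I pushed the knob down with the shut fingertips for six strokes, then lifted the gripper well clear and handed the job in at about 11 s. Each stroke reached the hard stop, with the fingertips at 95 mm and 22–33 N on the wrist. Between strokes I raised the fingers clear of the knob so it could spring back up.

- **Pin:** its top measured 123.2–123.8 mm, against 124 mm fully out. It did not move between stroke 4 and stroke 6, so it is at its limit. The wrist picture shows the dark ring clear above the collar.
- **Knob:** back up at about 125.6 mm, at the same place in the side picture as at the start.
- **Things around the stand:** the form, tape and block match their starting pictures to within half a pixel. The mug check was inconclusive: its side view gave a shift of about 2 pixels at very low correlation, because the arm's shadow fell on it. Its top view showed about 0.2 pixel, also at low correlation, and the gripper stayed well clear of the mug.

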